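Lock the cassettes in and hold the sprung scale rod at its mark

ROBOT

A 6-joint arm with a two-finger parallel gripper is mounted at the origin on the work surface. World frame = base frame: x ahead of the robot, y to its left, z up, the work surface at z = 0. Lengths are in mm, angles in degrees, forces in N, time in s.
With the tool pointing down it reaches from about 350 to 850 mm from the base axis. Payload 8.1 kg.
Tool frame: the origin (TCP) lies midway between the tips of the shut fingers; the grasp point (between the pads) lies 19 mm behind it; x points along the fingers, y is the direction in which the jaws open and shut, and the axes are right-handed (so a half turn about x gives the same grasp; the last joint's range is limited). The gripper opens to 85 mm and grips with 20 to 120 N. Pads are 22 mm wide; open, the fingers measure 114 mm over their backs; the gripper's body (76 mm by 85 mm) begins 54 mm behind the grasp point. The pads swing forward as they close: fully open they stand 13 mm farther back than shut.
Start: joints at [68.789, 7.471, 85.268, -0, 87.261, -4.893], TCP at [168.557, 575.842, 231.292] pointing down, gripper open.
Joint ranges: [-169.43, 169.43], [-51.17, 129.36], [1.28, 143.12], [-76.62, 256.62], [0, 156.53], [-152.29, 152.29]. Speed limits (degrees/s): [136.94, 136.94, 159.86, 180, 180, 180].

INTERFACE

Orientations are given as [roll, pitch, yaw] about the fixed x, y, z axes, in that order (R = Rz(yaw) Ry(pitch) Rx(roll)).
In Python, from bench import r, snapshot, workorder gives the robot as it stands.
- The arm moves only by the tool send_rows, never from a script. Its arguments are lists of equal length, an entry for each row: "offset": the shift along the tool's x, y, z in cm, a list of three; "dr": the turn, a rotation vector about the tool's x, y, z in degrees, a list of three; "grip": the opening in per cent of the stroke, from 0 (shut) to 100 (fully open). In form: {"offset": [[dx, dy, dz], ...], "dr": [[rx, ry, rz], ...], "grip": [grip, ...]}. A call has 1 to 5 rows; each row shifts and turns the commanded pose from where the row before left it, along the tool's axes as they then stand; what a row does not reach is not made up. A row lasts 1/8 s, in which the tool goes at most 62.5 mm and 10.7 degrees, less where a joint would pass 70% of its speed; a pose out of reach is approached as far as the arm can. A call with a gripper value outside its range is refused whole. The fingers move at their own pace and stop on an object; "force" is the grip in N (left out, the last holds). Time passes only in rows, so rows that do not move let the fingers close. It gives the time, the measured TCP pose, the force and the opening at its end, in the units of the state.
- r.sense(): the state, without advancing time (a new reading comes with each control period).
- snapshot(name): name is "side" or "top"; returns a dict with "pixels" (420x560x3 uint8, red, green, blue), "fx", "fy", "cx", "cy" (pixels), "world_to_cam" (4x4, takes a point from world to camera coordinates). Camera axes: x right, y up, looking along -z (the intrinsics and any distortion apply to the point x, -y, -z); pixel columns grow to the right and rows downward; lengths in mm; the calibration is good to about 2 mm. A picture is of the moment at which its call begins. There is no depth.
- workorder.hand_in(): hands the job in, once; it reports no verdict.
The state is a dict: "time": time; "joint_pos": joint angles; "qd": joint speeds; "joint_efforts": joint torques, N m; "tool_pos": TCP position; "tcp_rot": TCP orientation; "ft_force": force on the tool from outside, world axes, zero at the start; "wrist_torque": the same for the moment, N m; "finger_gap": finger opening in mm.
Only numpy, scipy, OpenCV 4.12 (cv2) and the standard library are available. Lean on these libraries where they do the work, as an engineer would, in place of code of your own. Each camera call takes 0.05 s, during which the arm holds its last target.

TASK

Ready the sample cassettes for their photograph: first swing the blue keeper bar shut over them until it snaps into its catch, then draw the sprung scale rod out by its black knob until its red pointer is level with the orange length mark. Finish while still holding the rod there - do not let go - and leave the cassettes and everything else on the bench where they are.

Things in the scene. Friction and masses are not known exactly. Their poses are not given: they have to be found in the camera images.
- board: White board, 300 (x) x 270 (y) x 12 mm, fixed to the bench. Origin: centre of its underside; z up; -x edge towards the robot. At y = +55 mm: grey cassette tray (top 24 mm above the bench) under the blue keeper bar. At y = -85 mm: the sprung rod, axis along the board's x, 35 mm above the bench; its barrel (25 mm thick, top at 48 mm) runs from x = 0 to +145 mm.
- keeper (a joint): Angle of the blue keeper bar about its upright hinge, rad. 0 = shut: bar along the board's -x from the hinge, over the tray, against a stop. Grows as the bar swings out to the board's +y side. Starts at 0.55 to 1.0, stays where left. In the last 0.08 rad its nose rides over a sprung ball (about 4 N at the knob); past its top (under 0.035 rad) the bar snaps in to 0 and is held.
- keeper_knob (a point): Gripping point on the upright blue round knob near the free end of the keeper bar: on the knob's axis, 68 mm above the bench. The knob is 14 mm across and stands free from 40 mm (top of the bar) to 88 mm above the bench. Its axis is 180 mm from the hinge axis. The bar is 14 mm wide, its free end 210 mm from the hinge.
- keeper_hinge (a point): Point on the keeper's upright hinge axis, 40 mm above the bench (board x = +110, y = +55 mm).
- rod: Steel scale rod, 12 mm thick, sliding out of the barrel along the board's -x; axes parallel to the board's. Origin: on the rod's axis, 35 mm above the bench, on the axis of its upright black knob (16 mm across, top at 90 mm). A 3 mm red pointer sticks out to -y, in line with the knob. Starts fully in, knob 45 mm before the barrel; travel 110 mm. Spring: 4 N + 60 N/m; it flies back if let go.
- rod_knob (a point): Gripping point on the black knob of the rod: on the knob's axis, 71 mm above the bench.
- mark: Orange length mark: a fin 4 mm thick (x), 12 mm long (y), 24 mm high, fixed on the board 34 mm to the -y side of the rod's axis, at 45 to 90 mm of draw. Origin: centre of its underside, in the fin's mid-plane; axes parallel to the board's. The rod is at its mark when its knob's axis and pointer have the same x in the board's frame as this origin.
- cassette0: White sample cassette, 30 x 40 x 7 mm, lying loose in its pocket of the tray. Origin: centre of its underside. Must stay in place.
- cassette1: Green sample cassette, 30 x 40 x 7 mm, lying loose in its pocket of the tray. Origin: centre of its underside. Must stay in place.
- cassette2: Yellow sample cassette, 30 x 40 x 7 mm, lying loose in its pocket of the tray. Origin: centre of its underside. Must stay in place.
- cassette3: Pink sample cassette, 30 x 40 x 7 mm, lying loose in its pocket of the tray. Origin: centre of its underside. Must stay in place.
- pen: Bystander: black and red felt pen, about 134 x 12 x 12 mm, lying. Origin: centre of its underside (of its black part). Leave alone.
- notes: Bystander: pad of pink notes, 76 x 76 x 14 mm. Origin: centre of its underside. Leave alone.
- timer: Bystander: white bench timer, 70 x 65 x 20 mm. Origin: centre of its underside. Leave alone.

How it is judged (in metres and radians):
On the way, in this order (a step that is already met when the one before it is completed fails the run):
1. the keeper bar is shut in its catch (under 0.025 rad) (value of joint keeper below 0.025 rad), for 0.3 s.
2. with the keeper shut, the gripped rod is drawn to the mark (pointer within 5 mm) (value of joint keeper below 0.025 rad and x of rod in the frame of mark between -0.005 and 0.005 m and contact force between the fingers and rod above 1 N), for 0.5 s.
At the end, for the whole second after the job is handed in: The keeper bar is in its catch (under 0.025 rad), the rod's pointer is level with the orange mark within 5 mm along the rod, the rod is at rest (under 20 mm/s) and held by the fingers (over 1 N), and the four cassettes are in their pockets (moved less than 15 mm) (all of step 2 and linear speed of rod below 0.02 m/s and distance of each of cassette0, cassette1, cassette2, cassette3 from where it was at the start of the episode below 0.015 m); the arm keeps its last pose, push and grip.
It fails at once if a bystander on the bench is knocked away (moved more than 40 mm) (distance of any of pen, notes, timer from where it was at the start of the episode above 0.04 m).
It fails at once if a cassette leaves its pocket (moved more than 15 mm) (distance of any of cassette0, cassette1, cassette2, cassette3 from where it was at the start of the episode above 0.015 m).
It also fails if it takes over 48 s, if anything falls off the work surface, if the arm or the gripper's body presses on something with over 40 N, if the wrist force passes 120 N, or if a joint passes its speed limit or range.

## Working session

There is one attempt and no reset: what is moved stays moved. The work goes in short steps, Python scripts to look and compute and a tool call to move; the robot and the scene stay as the last step left them, time stands still between calls to the robot, and variables do not carry over. Pictures are saved under pics/ and viewed, and the job is handed in when it is done.

Besides the shell and the picture viewer there is one more tool, called after "Request:" as name(argument=value, ...) on one line, values as JSON. send_rows: Moves the arm, as the interface text tells. Its arguments: {"type":"object","properties":{"offset":{"type":"array","items":{"type":"array","items":{"type":"number"}}},"dr":{"type":"array","items":{"type":"array","items":{"type":"number"}}},"grip":{"type":"array","items":{"type":"number"}},"force":{"type":"number"}},"required":["offset","dr","grip"]}

```bash
ls; mkdir -p pics; python3 - <<'E'
from bench import r, snapshot, workorder
import cv2
print(r.sense())
for n in("side","top"):
    s=snapshot(n); cv2.imwrite(f"pics/{n}0.png",s["pixels"][:,:,::-1]); print({k:v for k,v in s.items() if k!="pixels"})
E
```

```text
pics
{'time': 0.0, 'joint_pos': array([ 6.87884349e+01,  7.51669596e+00,  8.53322087e+01,  7.34742509e-04,
        8.72609635e+01, -4.89297008e+00]), 'qd': array([ 0.01635447,  0.01300033, -0.03568427,  0.05760792, -0.04456918,
        0.00751701]), 'joint_efforts': array([-5.15233241e-04, -5.69436479e+01, -5.00519693e+01, -1.26787854e-04,
        1.55920722e-02, -3.48445454e-06]), 'tool_pos': array([168.35298277, 575.30275788, 230.19980595]), 'tcp_rot': array([ -95.27565634,   89.89012944, -111.59428718]), 'ft_force': array([-0.06084442, -0.27623325,  0.07747504]), 'wrist_torque': array([-0.00901809,  0.00383517,  0.02244747]), 'finger_gap': 85.69615463577632}
{'fx': 532.7453353986364, 'fy': 532.7453353986364, 'cx': 278.8400910692745, 'cy': 207.33045767892852, 'world_to_cam': array([[-9.86099481e-01, -1.65013475e-01, -1.94516415e-02,
         5.27332225e+02],
       [ 1.07554818e-01, -7.23157741e-01,  6.82257167e-01,
        -1.22983780e+02],
       [-1.26648231e-01,  6.70681321e-01,  7.30853468e-01,
        -1.59639224e+03],
       [ 0.00000000e+00,  0.00000000e+00,  0.00000000e+00,
         1.00000000e+00]])}
{'fx': 448.8617744403784, 'fy': 448.8617744403784, 'cx': 279.67072967493607, 'cy': 206.35655564521792, 'world_to_cam': array([[ 7.61195066e-03, -9.99936034e-01,  8.36581222e-03,
        -2.02085125e+01],
       [ 9.98472825e-01,  8.05806838e-03,  5.46542338e-02,
        -5.38443863e+02],
       [-5.47181500e-02,  7.93701083e-03,  9.98470294e-01,
        -1.24658779e+03],
       [ 0.00000000e+00,  0.00000000e+00,  0.00000000e+00,
         1.00000000e+00]])}
```

View pics/side0.png

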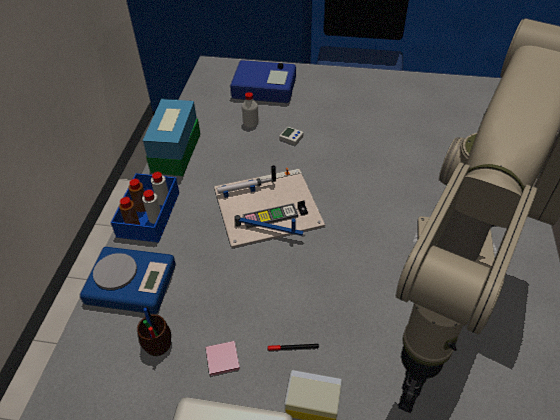

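View pics/top0.png

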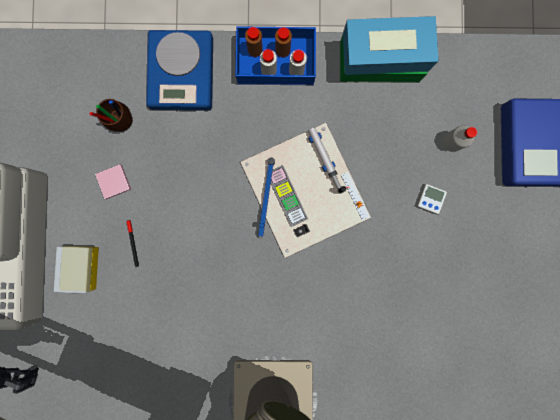

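The top view shows the board at about (305,190), the keeper open at the left with its hinge at (270,161), the rod at the right with its knob near (342,190), and the orange mark near (359,203). I'll enlarge both views.

```bash
python3 - <<'E'
import cv2
t=cv2.imread("pics/top0.png"); s=cv2.imread("pics/side0.png")
cv2.imwrite("pics/tc.png",cv2.resize(t[115:265,230:380],None,fx=4,fy=4,interpolation=cv2.INTER_CUBIC))
cv2.imwrite("pics/sc.png",cv2.resize(s[155:255,205:335],None,fx=6,fy=6,interpolation=cv2.INTER_CUBIC))
E
```

```text
(no output)
```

View pics/tc.png

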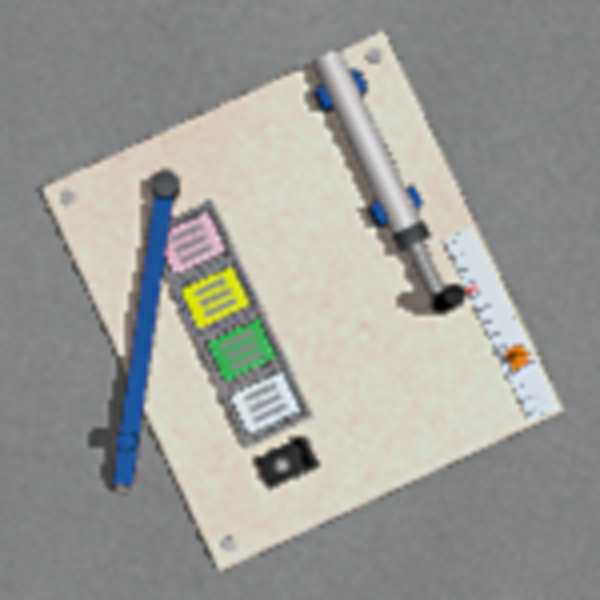

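View pics/sc.png

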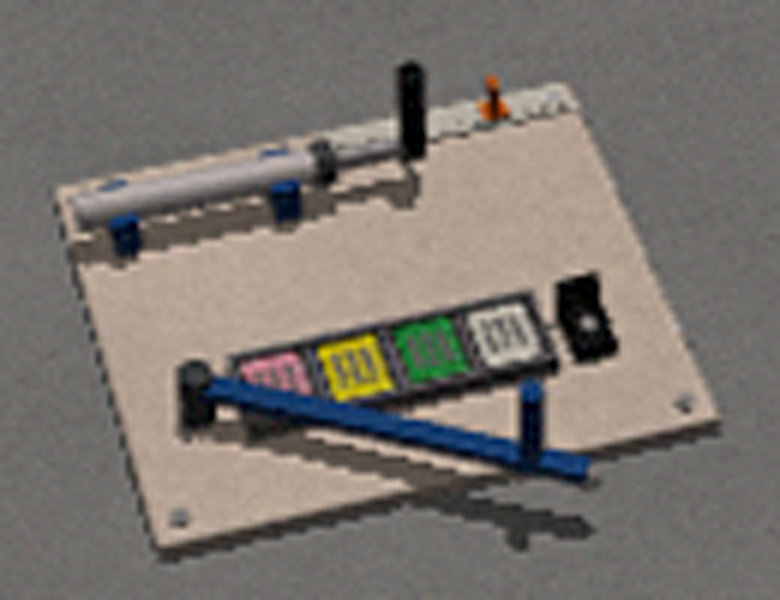

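```bash
cat > h.py <<'E'
from bench import r, snapshot, workorder
import numpy as np, cv2
from scipy.optimize import least_squares
cal={}
def cams():
    import pickle,os
    if os.path.exists('cal.pkl'): return pickle.load(open('cal.pkl','rb'))
    d={n:{k:v for k,v in snapshot(n).items() if k!="pixels"} for n in("side","top")}
    pickle.dump(d,open('cal.pkl','wb')); return d
C=cams()
def proj(n,p):
    c=C[n]; q=np.atleast_2d(p)@c["world_to_cam"][:3,:3].T+c["world_to_cam"][:3,3]
    return np.stack([c["cx"]+c["fx"]*q[:,0]/-q[:,2], c["cy"]-c["fy"]*q[:,1]/-q[:,2]],1)
def tri(obs):
    f=lambda p: np.concatenate([(proj(n,p)[0]-o) for n,o in obs.items()])
    s=least_squares(f,[500,0,30]); return s.x,np.abs(s.fun).max()
tcp=lambda x,y:np.array([230+(x+.5)/4-.5,115+(y+.5)/4-.5])
scp=lambda x,y:np.array([205+(x+.5)/6-.5,155+(y+.5)/6-.5])
E
python3 - <<'E'
from h import *
T=dict(A=(42,187),B=(382,33),C=(562,408),D=(220,571))
S=dict(A=(155,545),B=(60,188),C=(577,85),D=(720,412))
L=dict(A=(150,135),B=(150,-135),C=(-150,-135),D=(-150,135))
for k in T: print(k,tri(dict(top=tcp(*T[k]),side=scp(*S[k]))))
def W(p,l): 
    c,s=np.cos(p[2]),np.sin(p[2]); return np.array([p[0]+c*l[0]-s*l[1],p[1]+s*l[0]+c*l[1],l[2]])
def f(p,ns=("top","side")):
    e=[]
    for k in T:
        w=W(p,(*L[k],12))
        if "top" in ns:e.append(proj("top",w)[0]-tcp(*T[k]))
        if "side" in ns:e.append(proj("side",w)[0]-scp(*S[k]))
    return np.concatenate(e)
s=least_squares(f,[540,-80,.4]); p=s.x; print(p,np.degrees(p[2]),s.fun.round(1))
for n in("top","side"): print(n,least_squares(f,p,args=((n,),)).x)
np.save('board.npy',p)
for nm,a,b in [("kknobtop",(128,437),(532,385)),("hinge top",(165,184),(195,368)),("fintop",(518,354),(492,80)),("rodknobtop",(455,294),(410,68))]:
    w,e=tri(dict(top=tcp(*a),side=scp(*b))); d=w[:2]-p[:2];c,si=np.cos(p[2]),np.sin(p[2])
    print(nm,w,e,"board",c*d[0]+si*d[1],-si*d[0]+c*d[1])
for nm,l in [("hinge",(110,55,50)),("rodknobtop",(-45,-85,90)),("rodknobbase",(-45,-85,41))]:
    w=W(p,l); a=proj("top",w)[0];b=proj("side",w)[0]
    print(nm,w,(a-[230,115])*4,(b-[205,155])*6)
E
```

```text
A (array([666.11777491,  97.12873669,   9.55349671]), np.float64(0.15747566210637842))
B (array([ 777.65475238, -143.88844012,   10.44355872]), np.float64(0.2467675122930757))
C (array([ 508.6629407 , -272.68140799,    6.37128788]), np.float64(1.454508015056831))
D (array([395.6161992 , -30.98766183,  12.40854221]), np.float64(0.09381505303582571))
[ 5.86842568e+02 -8.69555654e+01  4.39804861e-01] 25.198962370990195 [-0.8  0.1  0.3  0.   0.6 -0.7 -0.9 -0.7  0.7  1.1 -1.4 -1.3 -0.8  0.8
  0.5  0.7]
top [ 5.87766591e+02 -8.72194445e+01  4.44437547e-01]
side [ 5.85496222e+02 -8.61222127e+01  4.31513789e-01]
kknobtop [486.43144925  31.70697527  87.84855259] 0.6141532236975991 board -40.3333630002499 150.1213215572501
hinge top [662.65272744   9.43863602  47.08146154] 0.023420330267640566 board 109.63674270756275 54.943670758191104
fintop [ 547.52131424 -235.11242788   39.38249656] 0.18759365368805447 board -98.65893368524728 -117.3159482880637
rodknobtop [ 583.83873826 -183.9538154    90.16208862] 0.1784612832869925 board -44.01622645668835 -86.48846923924062
hinge [662.95743236   9.64426616  50.        ] [163.16689087 181.47586016] [191.25404395 361.89239403]
rodknobtop [ 582.31485077 -183.02585097   90.        ] [452.13558005 295.38247422] [408.91803474  67.07945942]
rodknobbase [ 582.31485077 -183.02585097   41.        ] [441.5330478  302.02930832] [411.33937186 132.71005254]
```

The fits agree. The knob top comes out at 88 mm and 178 mm from the hinge, giving a keeper angle of about 0.565 rad. The hinge lands at board (110,55). The mark is at board x of about -98.7 mm, so the draw is about 54 mm. Next I plan the moves.

```bash
cat >> h.py <<'E'
from scipy.spatial.transform import Rotation as Ro
pb=np.load('board.npy')
def W(l):
    c,s=np.cos(pb[2]),np.sin(pb[2]); return np.array([pb[0]+c*l[0]-s*l[1],pb[1]+s*l[0]+c*l[1],l[2]])
def tob(w):
    d=w[:2]-pb[:2];c,s=np.cos(pb[2]),np.sin(pb[2]); return np.array([c*d[0]+s*d[1],-s*d[0]+c*d[1],w[2]])
def state():
    s=r.sense(); return s,np.array(s["tool_pos"]),Ro.from_euler('xyz',s["tcp_rot"],degrees=True)
def yaw(R): y=R.as_matrix()[:,1]; return np.degrees(np.arctan2(y[1],y[0]))
def plan(target, yawt):
    """grip turn & shift needed from present; yawt world deg of tool y (mod 180); turn first"""
    s,p,R=state(); y0=yaw(R); d=(yawt-y0+90)%180-90
    ax=[0,-1,0]; z=[0,0,-1]
    c,si=np.cos(np.radians(yawt)),np.sin(np.radians(yawt))
    print("t",s["time"],"tcp",p.round(1),"yaw",y0.round(2),"joints",s["joint_pos"].round(0),"F",s["ft_force"].round(1),"gap",round(s["finger_gap"],1))
    print("turn about tool x:",-d, "  offset cm before turn (tool axes):",(R.inv().apply(np.array(target)-p)/10).round(2),
      " after turn:",((R*Ro.from_rotvec([-d,0,0],degrees=True)).inv().apply(np.array(target)-p)/10).round(2))
E
python3 - <<'E'
from h import *
th=0.565
k=lambda t:W((110-180*np.cos(t),55+180*np.sin(t),0))
by=np.degrees(pb[2])
print(k(th),k(0),W((-45,-85,0)),W((-98.7,-85,0)),by)
# bar perpendicular yaw = board yaw +90 - th
w=k(th); print(by+90-np.degrees(th)); plan([w[0],w[1],120],by+90-np.degrees(th))
s,p,R=state(); print(R.as_matrix().round(3))
E
```

```text
[484.36623485  32.12056862   0.        ] [500.08717499 -66.99305675   0.        ] [ 582.31485077 -183.02585097    0.        ] [ 533.72522399 -205.88931897    0.        ] 25.198962370990195
82.82684694609867
t 0.2 tcp [168.4 575.5 230.6] yaw 73.68 joints [69.  8. 85.  0. 87. -5.] F [0.3 0.3 0.1] gap 85.7
turn about tool x: -9.1427093364169   offset cm before turn (tool axes): [ 11.11 -43.26  45.59]  after turn: [ 11.11 -49.96  38.14]
[[-0.     0.281  0.96 ]
 [-0.001  0.96  -0.281]
 [-1.    -0.001 -0.   ]]
```

Request:
send_rows(offset=[[0,0,0],[0,-4.8,3.7],[0,-4.8,3.7],[0,-4.8,3.7],[0,-4.8,3.7]], dr=[[-9,0,0],[0,0,0],[0,0,0],[0,0,0],[0,0,0]], grip=[50,50,50,50,50], force=30)

```text
time: 0.82
tool_pos: [291.5, 364.8, 231.2]
tcp_rot: [7.5, 90.0, 0.2]
ft_force: [1.8, 0.3, -0.0]
finger_gap: 42.7
```

Request:
send_rows(offset=[[0,-4.8,3.7],[0,-4.8,3.7],[0,-4.8,3.7],[1,-4.8,3.7],[2,-4.8,3.7]], dr=[[0,0,0],[0,0,0],[0,0,0],[0,0,0],[0,0,0]], grip=[50,50,50,50,50])

```text
time: 1.45
tool_pos: [444.6, 104.2, 202.5]
tcp_rot: [15.9, 89.8, 8.6]
ft_force: [0.9, 1.2, -0.1]
finger_gap: 42.8
```

```bash
python3 - <<'E'
from h import *
plan([484.4,32.1,120],82.83); plan([484.4,32.1,49],82.83)
s=snapshot("side")["pixels"][:,:,::-1]; t=snapshot("top")["pixels"][:,:,::-1]
cv2.imwrite("pics/s1.png",cv2.resize(s[120:260,205:335],None,fx=4,fy=4,interpolation=cv2.INTER_CUBIC))
E
```

```text
t 1.45 tcp [444.6 104.2 202.5] yaw 82.67 joints [  7. -15. 110.   0.  85. -76.] F [ 0.9  1.2 -0.1] gap 42.8
turn about tool x: -0.15602923149289438   offset cm before turn (tool axes): [ 8.26 -6.65  4.84]  after turn: [ 8.26 -6.66  4.82]
t 1.45 tcp [444.6 104.2 202.5] yaw 82.67 joints [  7. -15. 110.   0.  85. -76.] F [ 0.9  1.2 -0.1] gap 42.8
turn about tool x: -0.15602923149289438   offset cm before turn (tool axes): [15.36 -6.66  4.82]  after turn: [15.36 -6.67  4.8 ]
```

Request:
send_rows(offset=[[0,0,0],[0,0,0]], dr=[[0,0,0],[0,0,0]], grip=[50,50])

```text
time: 1.8
tool_pos: [443.0, 107.0, 202.1]
tcp_rot: [45.5, 90.0, 38.3]
ft_force: [0.3, -0.3, 0.1]
finger_gap: 42.5
```

```bash
python3 - <<'E'
from h import *
plan([484.4,32.1,49],82.83)
E
```

```text
t 1.8 tcp [443.  107.  202.1] yaw 82.76 joints [  7. -15. 110.   0.  85. -76.] F [ 0.3 -0.3  0.1] gap 42.5
turn about tool x: -0.07265434419778671   offset cm before turn (tool axes): [15.31 -6.92  5.04]  after turn: [15.31 -6.92  5.03]
```

Request:
send_rows(offset=[[2,-3.5,2.5],[2,-3.4,2.5],[3,0,0],[0,0,0]], dr=[[0,0,0],[0,0,0],[0,0,0],[0,0,0]], grip=[50,50,50,50])

```text
time: 2.3
tool_pos: [482.0, 32.3, 129.7]
tcp_rot: [-177.9, 89.7, 174.9]
ft_force: [-0.9, 0.8, -0.1]
finger_gap: 42.7
```

```bash
python3 - <<'E'
from h import *
plan([484.4,32.1,49],82.83)
s=snapshot("side")["pixels"][:,:,::-1]
cv2.imwrite("pics/s2.png",cv2.resize(s[120:260,205:335],None,fx=4,fy=4,interpolation=cv2.INTER_CUBIC))
E
```

```text
t 2.3 tcp [482.   32.3 129.7] yaw 82.77 joints [ -2.  -6. 110.   0.  77. -85.] F [-0.9  0.8 -0.1] gap 42.7
turn about tool x: -0.06254153237740923   offset cm before turn (tool axes): [8.07 0.01 0.27]  after turn: [8.07 0.01 0.27]
```

View pics/s2.png

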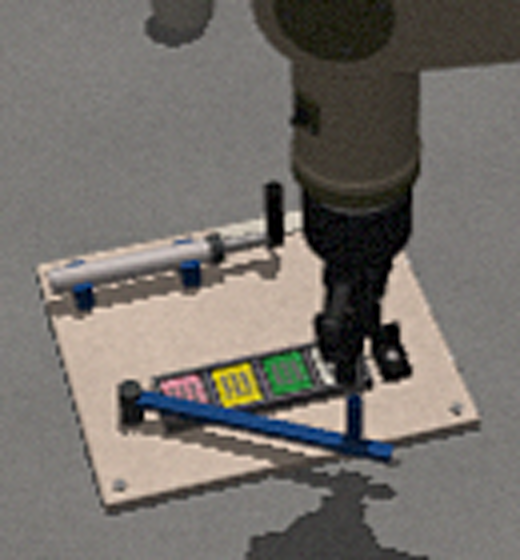

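The fingertips are at about crop (345,380), directly over the blue knob top at (355,398). Now I lower and grip.

Request:
send_rows(offset=[[4,0,0.3],[4,0,0],[0,0,0],[0,0,0],[0,0,0]], dr=[[0,0,0],[0,0,0],[0,0,0],[0,0,0],[0,0,0]], grip=[50,50,50,0,0], force=30)

```text
time: 2.98
tool_pos: [489.0, 31.1, 54.6]
tcp_rot: [5.7, 89.8, -1.5]
ft_force: [-0.2, -0.4, 5.0]
finger_gap: 13.5
```

Request:
send_rows(offset=[[0,0,0],[0,0,0]], dr=[[0,0,0],[0,0,0]], grip=[0,0])

```text
time: 3.22
tool_pos: [489.0, 30.9, 54.4]
tcp_rot: [6.3, 89.8, -1.0]
ft_force: [-1.6, -0.2, 9.3]
finger_gap: 12.8
```

```bash
python3 - <<'E'
from h import *
plan([484.4,32.1,49],82.83)
s,p,R=state(); b=tob(p); print(b, np.arctan2(b[1]-55,110-b[0]),np.hypot(b[1]-55,110-b[0]))
im=snapshot("side")["pixels"][:,:,::-1]
cv2.imwrite("pics/s3.png",cv2.resize(im[120:260,205:335],None,fx=4,fy=4,interpolation=cv2.INTER_CUBIC))
E
```

```text
t 3.225 tcp [489.   30.9  54.4] yaw 82.69 joints [ -2.  -0. 113.   0.  67. -85.] F [-1.6 -0.2  9.3] gap 12.8
turn about tool x: -0.1399856667911905   offset cm before turn (tool axes): [ 0.54  0.06 -0.47]  after turn: [ 0.54  0.06 -0.47]
[-38.38841406 148.28463338  54.43922899] 0.5612209705664919 175.2744826018972
```

View pics/s3.png

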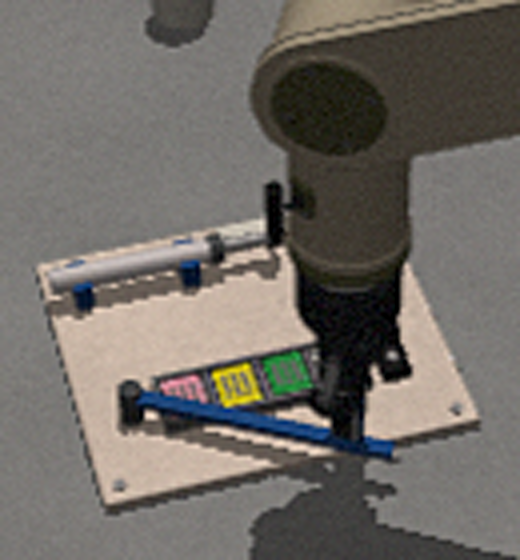

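The knob is gripped, with a gap of about 13 mm. Now I follow the arc towards shut.

Request:
send_rows(offset=[[-0.3,-1.67,0.08],[0,-1.67,0.08],[0,-1.67,0.08],[0,-1.67,0.08],[0,-1.67,0.08]], dr=[[-5.4,0,0],[-5.4,0,0],[-5.4,0,0],[-5.4,0,0],[-5.4,0,0]], grip=[0,0,0,0,0])

```text
time: 3.9
tool_pos: [498.7, -51.1, 55.2]
tcp_rot: [-6.2, 89.6, 13.7]
ft_force: [19.3, 8.2, -21.5]
finger_gap: 12.9
```

Request:
send_rows(offset=[[0,0,0],[0,0,0]], dr=[[0,0,0],[0,0,0]], grip=[0,0])

```text
time: 4.15
tool_pos: [498.6, -50.7, 55.2]
tcp_rot: [-3.6, 89.6, 16.0]
ft_force: [15.6, 5.1, -18.3]
finger_gap: 13.0
```

```bash
python3 - <<'E'
from h import *
w=W((-70,55,0)); plan([w[0],w[1],52],115.2)
s,p,R=state(); b=tob(p); print(b, np.arctan2(b[1]-55,110-b[0]),np.hypot(b[1]-55,110-b[0]))
im=snapshot("side")["pixels"][:,:,::-1]
cv2.imwrite("pics/s4.png",cv2.resize(im[120:260,205:335],None,fx=4,fy=4,interpolation=cv2.INTER_CUBIC))
E
```

```text
t 4.15 tcp [498.6 -50.7  55.2] yaw 109.65 joints [ -12.    1.  111.    0.   67. -122.] F [ 15.6   5.1 -18.3] gap 13.0
turn about tool x: -5.549521900904281   offset cm before turn (tool axes): [ 0.32 -1.58 -0.41]  after turn: [ 0.32 -1.54 -0.56]
[-64.44203086  70.38571598  55.19354691] 0.08797194725649801 175.11922334905626
```

View pics/s4.png

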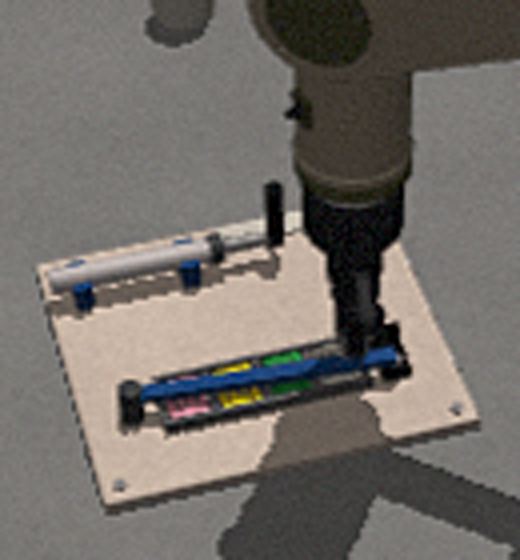

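The bar is at about 0.088 rad, just before the ball. I push through and take out the radial strain.

Request:
send_rows(offset=[[0.2,-0.8,0.3],[0.1,-0.8,0],[0,-0.3,0],[0,0,0]], dr=[[-2.5,0,0],[-2.5,0,0],[0,0,0],[0,0,0]], grip=[0,0,0,0])

```text
time: 4.7
tool_pos: [504.7, -65.3, 54.0]
tcp_rot: [96.0, 89.7, 120.7]
ft_force: [-18.0, 17.4, 25.4]
finger_gap: 13.1
```

```bash
python3 - <<'E'
from h import *
w=W((-70,55,0)); plan([w[0],w[1],52],115.2)
s,p,R=state(); b=tob(p); print(b, np.arctan2(b[1]-55,110-b[0]),np.hypot(b[1]-55,110-b[0]))
for n in("side","top"):
    im=snapshot(n)["pixels"][:,:,::-1]
    cv2.imwrite(f"pics/5{n}.png",cv2.resize(im[115:265,205:375],None,fx=4,fy=4,interpolation=cv2.INTER_CUBIC))
E
```

```text
t 4.7 tcp [504.7 -65.3  54. ] yaw 114.7 joints [ -13.    3.  109.    0.   68. -128.] F [-18.   17.4  25.4] gap 13.1
turn about tool x: -0.5018295120375456   offset cm before turn (tool axes): [ 0.2   0.04 -0.49]  after turn: [ 0.2   0.04 -0.49]
[-65.10073939  54.58591119  53.99145001] -0.0023648560431218553 175.101229016539
```

View pics/5side.png

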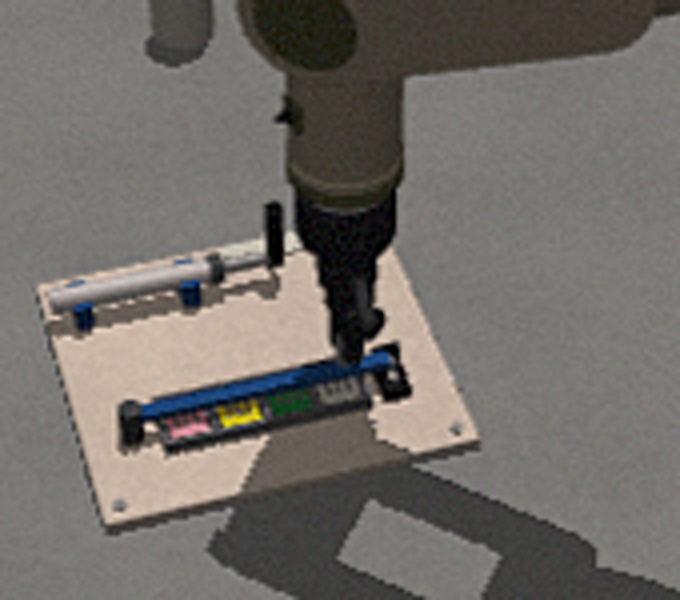

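View pics/5top.png

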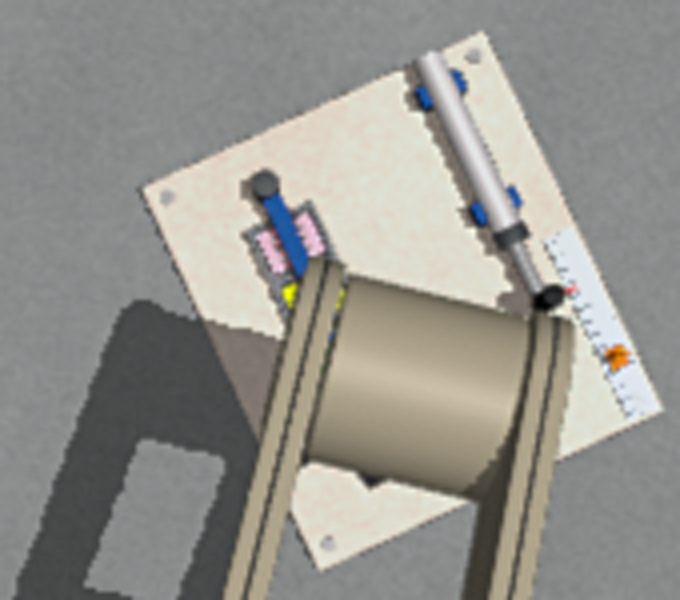

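The bar lines up with the tray, the TCP bearing is about 0 rad, and about 25 N along the jaws shows it is against the stop. I ease off, hold briefly, release and lift.

Request:
send_rows(offset=[[0,0.2,-0.1],[0,0,0],[0,0,0],[0,0,0],[0,0,0]], dr=[[0,0,0],[0,0,0],[0,0,0],[0,0,0],[0,0,0]], grip=[0,0,50,50,50])

```text
time: 5.42
tool_pos: [504.2, -67.0, 52.0]
tcp_rot: [-50.5, 90.0, -25.8]
ft_force: [-0.1, -0.8, 0.7]
finger_gap: 43.0
```

Request:
send_rows(offset=[[-3,0,0],[-3,0,0],[-3,0,0],[0,0,0],[0,0,0]], dr=[[0,0,0],[0,0,0],[0,0,0],[0,0,0],[0,0,0]], grip=[50,50,50,50,50])

```text
time: 6.05
tool_pos: [503.7, -66.8, 141.0]
tcp_rot: [147.0, 90.0, 171.7]
ft_force: [-0.3, 0.5, -0.0]
finger_gap: 42.8
```

```bash
python3 - <<'E'
from h import *
w=W((-45,-85,0)); print(w);plan([w[0],w[1],145],25.2)
for n in("side",):
    im=snapshot(n)["pixels"][:,:,::-1]
    cv2.imwrite(f"pics/6{n}.png",cv2.resize(im[115:265,205:375],None,fx=4,fy=4,interpolation=cv2.INTER_CUBIC))
E
```

```text
[ 582.31485077 -183.02585097    0.        ]
t 6.05 tcp [503.7 -66.8 141. ] yaw 114.67 joints [ -13.   -3.  106.   -0.   77. -128.] F [-0.3  0.5 -0. ] gap 42.8
turn about tool x: 89.46998018526371   offset cm before turn (tool axes): [ -0.4  -13.84   2.3 ]  after turn: [-0.4   2.17 13.86]
```

View pics/6side.png

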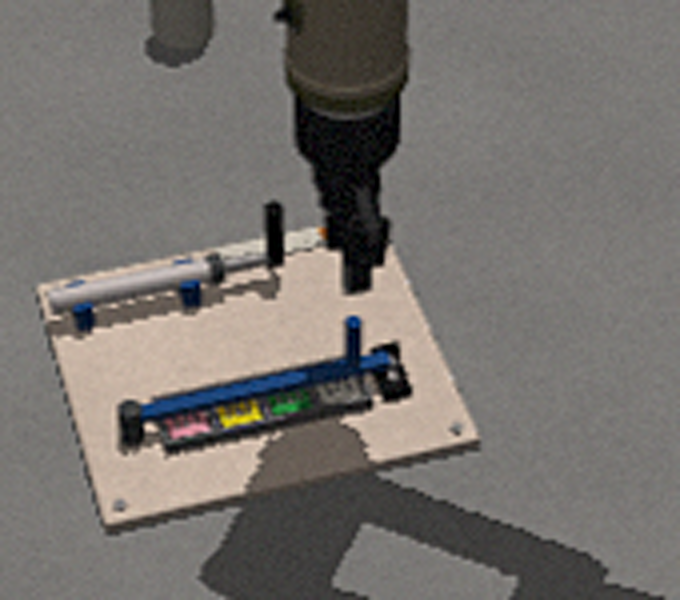

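The knob stands free at (353,320) and the bar is over the tray with its nose in the black catch. While I turn for the rod I also check the bar's angle numerically.

Request:
send_rows(offset=[[0,0,0],[0,0,0],[0,0,0],[0,0,0],[0,0,0]], dr=[[10,0,0],[10,0,0],[10,0,0],[10,0,0],[10,0,0]], grip=[50,50,50,50,50])

```text
time: 6.72
tool_pos: [503.0, -66.6, 140.0]
tcp_rot: [-166.7, 89.8, 167.7]
ft_force: [-0.8, 0.9, -0.4]
finger_gap: 42.7
```

Request:
send_rows(offset=[[0,0,0],[0,0,0],[0,0,0],[0,0,0],[0,0,0]], dr=[[10,0,0],[10,0,0],[10,0,0],[9.5,0,0],[0,0,0]], grip=[50,50,50,50,50])

```text
time: 7.35
tool_pos: [503.1, -66.6, 140.2]
tcp_rot: [-127.8, 89.9, 167.4]
ft_force: [-0.6, -0.2, -0.7]
finger_gap: 42.3
```

```bash
python3 - <<'E'
from h import *
w=W((-45,-85,0));plan([w[0],w[1],125],25.2)
for t in (0,.03,.08): print(t,(proj("side",W((110-180*np.cos(t),55+180*np.sin(t),88)))[0]-[205,115])*4)
E
```

```text
t 7.35 tcp [503.1 -66.6 140.2] yaw 25.24 joints [-13.  -3. 106.  -0.  77. -39.] F [-0.6 -0.2 -0.7] gap 42.3
turn about tool x: 0.04001557001680567   offset cm before turn (tool axes): [ 1.5   2.2  13.91]  after turn: [ 1.5   2.21 13.91]
0 [351.92287535 318.28227919]
0.03 [353.84686274 323.11435411]
0.08 [356.61718844 331.30065267]
```

Request:
send_rows(offset=[[0,0.7,4.6],[0,0.7,4.6],[0,0.8,4.8],[2,0,0],[0,0,0]], dr=[[0,0,0],[0,0,0],[0,0,0],[0,0,0],[0,0,0]], grip=[50,50,50,50,50])

```text
time: 7.98
tool_pos: [581.1, -183.1, 118.1]
tcp_rot: [-139.9, 89.6, 155.4]
ft_force: [-0.3, 0.2, -0.2]
finger_gap: 42.9
```

```bash
python3 - <<'E'
from h import *
plan([583,-183.5,52],25.2)
s,p,R=state();print(tob(p))
for n in("side","top"):
    im=snapshot(n)["pixels"][:,:,::-1]
    cv2.imwrite(f"pics/7{n}.png",cv2.resize(im[115:265,205:375],None,fx=4,fy=4,interpolation=cv2.INTER_CUBIC))
E
```

```text
t 7.975 tcp [ 581.1 -183.1  118.1] yaw 25.3 joints [-22.  14.  90.   0.  76. -48.] F [-0.3  0.2 -0.2] gap 42.9
turn about tool x: 0.10025903964090332   offset cm before turn (tool axes): [6.61 0.18 0.15]  after turn: [6.61 0.18 0.15]
[-46.11988245 -84.57007529 118.09995423]
```

View pics/7side.png

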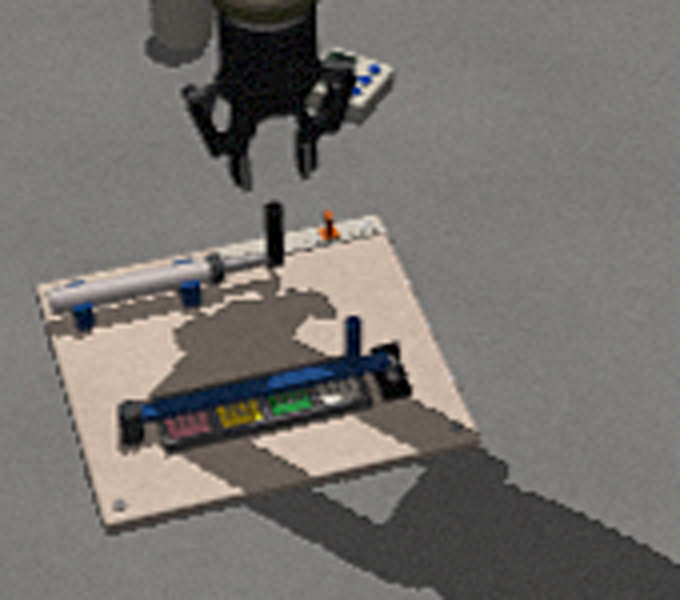

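View pics/7top.png

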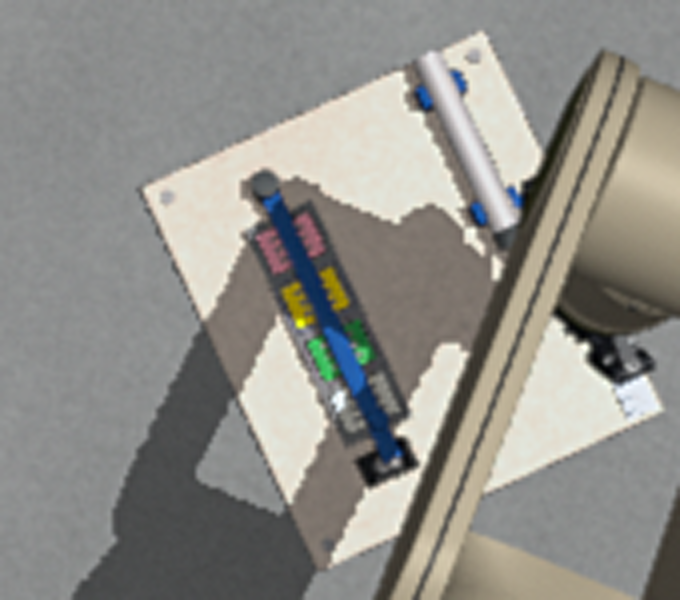

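The bar is in the catch in both views, and the jaws straddle the black knob (side crop, knob (273,205), fingers (245,185) and (305,175)). I lower and grip.

Request:
send_rows(offset=[[3.3,0.2,0.1],[3.2,0,0],[0,0,0],[0,0,0],[0,0,0]], dr=[[0,0,0],[0,0,0],[0,0,0],[0,0,0],[0,0,0]], grip=[50,50,50,0,0], force=50)

```text
time: 8.7
tool_pos: [583.9, -185.5, 59.0]
tcp_rot: [-86.2, 89.7, -150.9]
ft_force: [-17.6, -4.0, 9.3]
finger_gap: 14.4
```

Request:
send_rows(offset=[[0,0,0],[0,0,0],[0,0,0]], dr=[[0,0,0],[0,0,0],[0,0,0]], grip=[0,0,0])

```text
time: 9.07
tool_pos: [583.9, -185.5, 59.0]
tcp_rot: [-87.9, 89.8, -152.7]
ft_force: [-16.9, -2.5, 11.1]
finger_gap: 14.7
```

```bash
python3 - <<'E'
from h import *
w=W((-98.7,-85,0));plan([w[0],w[1],52],25.2)
s,p,R=state();print(tob(p))
for n in("side",):
    im=snapshot(n)["pixels"][:,:,::-1]
    cv2.imwrite(f"pics/8{n}.png",cv2.resize(im[115:265,205:335],None,fx=4,fy=4,interpolation=cv2.INTER_CUBIC))
E
```

```text
t 9.075 tcp [ 583.9 -185.5   59. ] yaw 25.18 joints [-22.  18.  92.  -0.  70. -47.] F [-16.9  -2.5  11.1] gap 14.7
turn about tool x: -0.021384975526316907   offset cm before turn (tool axes): [ 0.72 -5.4  -0.29]  after turn: [ 0.72 -5.4  -0.29]
[-44.64727802 -87.89439485  58.98342129]
```

View pics/8side.png

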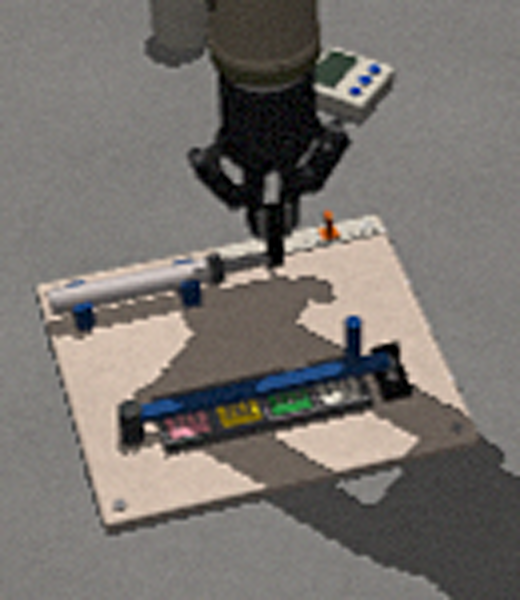

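Gripped with a 14.7 mm gap on the 16 mm knob, at board x -44.6 as expected. Now I draw the rod smoothly.

Request:
send_rows(offset=[[0,-0.6,0],[0,-1.2,0],[0,-1.2,0],[0,-1.2,0],[0,-0.6,0]], dr=[[0,0,0],[0,0,0],[0,0,0],[0,0,0],[0,0,0]], grip=[0,0,0,0,0])

```text
time: 9.75
tool_pos: [544.2, -204.4, 59.0]
tcp_rot: [61.6, 89.7, -3.2]
ft_force: [5.5, 5.3, 0.5]
finger_gap: 14.5
```

Request:
send_rows(offset=[[0,0,0],[0,0,0]], dr=[[0,0,0],[0,0,0]], grip=[0,0])

```text
time: 10.0
tool_pos: [544.5, -204.3, 59.1]
tcp_rot: [60.5, 89.7, -4.3]
ft_force: [4.6, 4.3, 2.1]
finger_gap: 14.2
```

```bash
python3 - <<'E'
from h import *
w=W((-98.7,-85,0));plan([w[0],w[1],59],25.2)
s,p,R=state();print(tob(p))
for n in("side","top"):
    im=snapshot(n)["pixels"][:,:,::-1]; cv2.imwrite(f"pics/9{n}f.png",im)
im=cv2.imread("pics/9sidef.png");cv2.imwrite("pics/9s.png",cv2.resize(im[155:225,235:335],None,fx=8,fy=8,interpolation=cv2.INTER_CUBIC))
im=cv2.imread("pics/9topf.png");cv2.imwrite("pics/9t.png",cv2.resize(im[115:265,230:380],None,fx=4,fy=4,interpolation=cv2.INTER_CUBIC))
E
```

```text
t 10.0 tcp [ 544.5 -204.3   59.1] yaw 25.22 joints [-26.  13.  98.   0.  69. -51.] F [4.6 4.3 2.1] gap 14.2
turn about tool x: 0.015446124256470739   offset cm before turn (tool axes): [ 0.   -1.04 -0.31]  after turn: [ 0.   -1.04 -0.31]
[-88.28741529 -88.08865975  59.06803338]
```

View pics/9s.png

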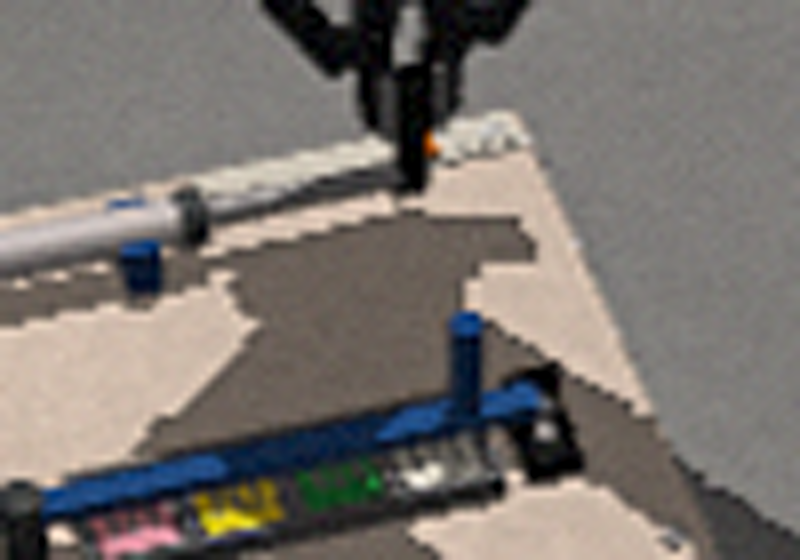

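View pics/9t.png

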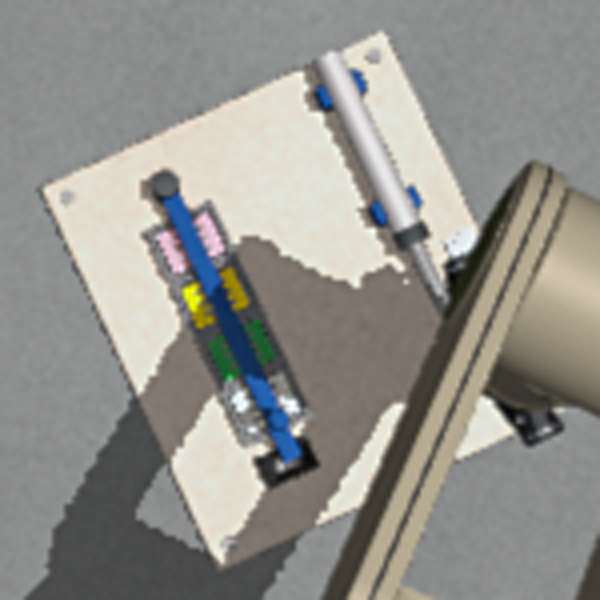

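```bash
python3 - <<'E'
import cv2
t=cv2.imread("pics/top0.png"); s=cv2.imread("pics/side0.png")
cv2.imwrite("pics/tm.png",cv2.resize(t[170:220,330:380],None,fx=12,fy=12,interpolation=cv2.INTER_CUBIC))
cv2.imwrite("pics/sm.png",cv2.resize(s[160:185,260:310],None,fx=16,fy=16,interpolation=cv2.INTER_CUBIC))
E
```

```text
(no output)
```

View pics/tm.png

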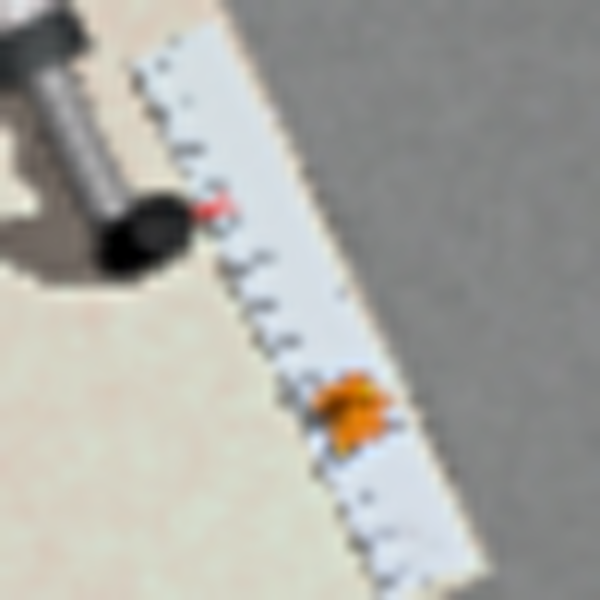

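View pics/sm.png

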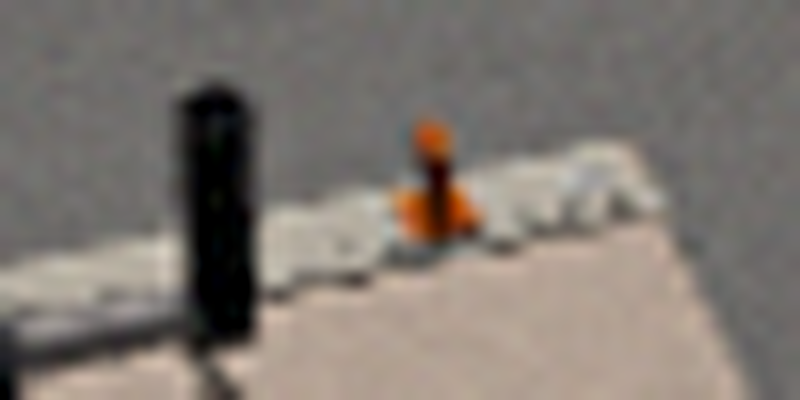

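```bash
python3 - <<'E'
from h import *
for n in C: print(n,-C[n]["world_to_cam"][:3,:3].T@C[n]["world_to_cam"][:3,3])
ft=lambda u:(u-[330,170]+.5)*12-.5
fs=lambda u:(u-[260,160]+.5)*16-.5
for x in(-97,-99,-101):
  P=np.array([W((x,y,z)) for z in(36,12) for y in(-125,-119,-113)])
  print(x,"top",ft(proj("top",P)).round(0).tolist(),"side",fs(proj("side",P)).round(0).tolist())
P=np.array([W((-45,-85,90)),W((-45,-85,41)),W((-45,-100,35)),W((-45,-107,35))])
print("knob/pointer",ft(proj("top",P)).round(),fs(proj("side",P)).round())
E
```

```text
side [ 331.04927934 1068.75070376 1260.8928445 ]
top [ 469.56441301   -5.97422159 1274.27817713]
-97 top [[379.0, 385.0], [356.0, 396.0], [333.0, 407.0], [360.0, 392.0], [337.0, 403.0], [314.0, 413.0]] side [[412.0, 124.0], [420.0, 142.0], [428.0, 161.0], [413.0, 207.0], [421.0, 225.0], [429.0, 244.0]]
-99 top [[383.0, 393.0], [360.0, 404.0], [336.0, 415.0], [364.0, 400.0], [341.0, 410.0], [318.0, 421.0]] side [[421.0, 122.0], [429.0, 140.0], [437.0, 159.0], [422.0, 205.0], [430.0, 223.0], [438.0, 242.0]]
-101 top [[387.0, 401.0], [363.0, 412.0], [340.0, 423.0], [367.0, 407.0], [344.0, 418.0], [321.0, 429.0]] side [[430.0, 120.0], [438.0, 138.0], [446.0, 157.0], [431.0, 203.0], [439.0, 221.0], [447.0, 240.0]]
knob/pointer [[162. 232.]
 [130. 252.]
 [185. 227.]
 [212. 214.]] [[218. 106.]
 [224. 281.]
 [206. 255.]
 [197. 232.]]
```

I estimate the fin at board x of about -99, which is a draw of about 54 mm. That leaves about 10.3 mm to go.

Request:
send_rows(offset=[[0,-0.6,0],[0,-0.4,0],[0,0,0],[0,0,0]], dr=[[0,0,0],[0,0,0],[0,0,0],[0,0,0]], grip=[0,0,0,0])

```text
time: 10.6
tool_pos: [535.6, -208.4, 59.0]
tcp_rot: [60.9, 89.7, -3.9]
ft_force: [5.5, 6.0, -0.2]
finger_gap: 14.5
```

```bash
python3 - <<'E'
from h import *
w=W((-98.7,-88,0));plan([w[0],w[1],59],25.2)
s,p,R=state();print(tob(p))
im=snapshot("side")["pixels"][:,:,::-1]
cv2.imwrite("pics/10s.png",cv2.resize(im[155:190,255:305],None,fx=16,fy=16,interpolation=cv2.INTER_CUBIC))
fs=lambda u:(u-[255,155]+.5)*16-.5
for x in(-97,-99,-101): print(x,fs(proj("side",np.array([W((x,-85,z)) for z in(29,41,50)]))).round().tolist())
E
```

```text
t 10.6 tcp [ 535.6 -208.4   59. ] yaw 25.22 joints [-26.  12.  99.   0.  69. -52.] F [ 5.5  6.  -0.2] gap 14.5
turn about tool x: 0.024115804594941892   offset cm before turn (tool axes): [ 0.   -0.06 -0.01]  after turn: [ 0.   -0.06 -0.01]
[-98.11801964 -88.09373968  59.0453529 ]
-97 [[546.0, 353.0], [546.0, 311.0], [545.0, 280.0]]
-99 [[555.0, 351.0], [555.0, 309.0], [555.0, 278.0]]
-101 [[564.0, 349.0], [564.0, 307.0], [564.0, 276.0]]
```

View pics/10s.png

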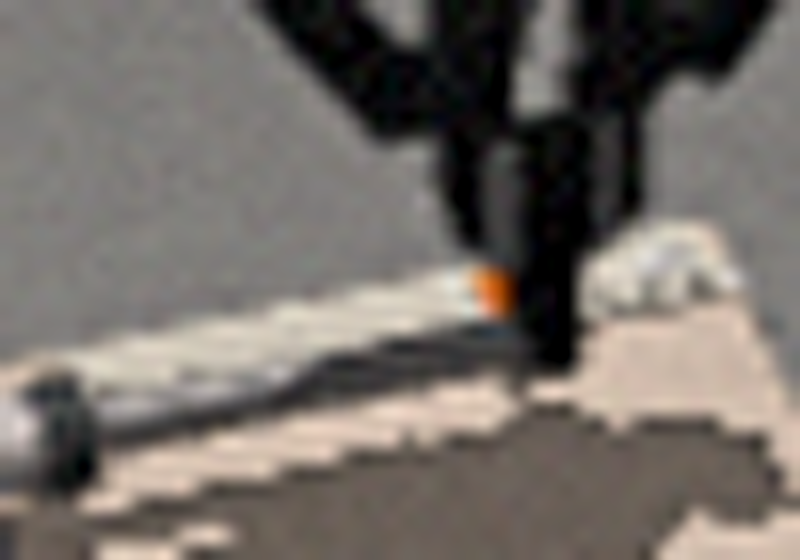

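The knob column (515–580, row 340) gives a rod x of about -97.7, so I draw about 1 mm more and hold.

Request:
send_rows(offset=[[0,-0.1,0],[0,0,0],[0,0,0],[0,0,0],[0,0,0]], dr=[[0,0,0],[0,0,0],[0,0,0],[0,0,0],[0,0,0]], grip=[0,0,0,0,0])

```text
time: 11.28
tool_pos: [534.7, -208.8, 59.0]
tcp_rot: [61.1, 89.7, -3.7]
ft_force: [4.7, 6.0, 0.9]
finger_gap: 14.7
```

Request:
send_rows(offset=[[0,0,0],[0,0,0],[0,0,0]], dr=[[0,0,0],[0,0,0],[0,0,0]], grip=[0,0,0])

```text
time: 11.65
tool_pos: [534.7, -208.9, 59.0]
tcp_rot: [61.0, 89.7, -3.8]
ft_force: [5.1, 5.8, 1.2]
finger_gap: 14.4
```

```bash
python3 - <<'E'
from h import *
s,p,R=state();print(s["time"],tob(p),s["ft_force"],s["finger_gap"])
im=snapshot("side")["pixels"][:,:,::-1]
cv2.imwrite("pics/11s.png",cv2.resize(im[155:190,255:305],None,fx=16,fy=16,interpolation=cv2.INTER_CUBIC))
g=im.astype(int).sum(2)
print(g[174:179,283:296]); print(C["side"]["cx"])
i0=cv2.imread("pics/side0.png").astype(int).sum(2); print(i0[174:182,268:281])
print([proj("side",W((x,-85,48)))[0] for x in(-45,-99)])
E
```

```text
11.65 [-99.063124   -88.10384282  59.03963498] [5.13580203 5.75433084 1.17148303] 14.42985261626347
[[600 612 465 261  89  15   6   0 232 459 364 367 357]
 [300 202 201 230 149  20  19   0  86 435 579 579 580]
 [206 202 215 213 180  95   4   0 256 532 589 553 564]
 [168 176 188 221 181  68   0  21 406 556 586 572 566]
 [235 278 362 480 322 189 228 320 537 594 566 562 576]]
278.8400910692745
[[347 336 418 253   0   4   6  81 473 534 509 517 497]
 [523 548 577 335   0  18   0  90 467 526 512 504 523]
 [512 523 552 330  36   0  21  68 479 544 501 490 500]
 [509 502 540 317   0   8   0   0 427 511 355 323 345]
 [430 397 410 246  21   0   0   1 267 245 381 495 530]
 [446 389 332 216  73   0  20  57 469 531 500 497 487]
 [222 189 167 150 103   9   0  68 451 515 483 495 494]
 [169 199 314 222  53 118 170 272 460 502 486 486 498]]
[array([273.49991782, 175.58299644]), array([289.19795984, 172.32061204])]
```

View pics/11s.png

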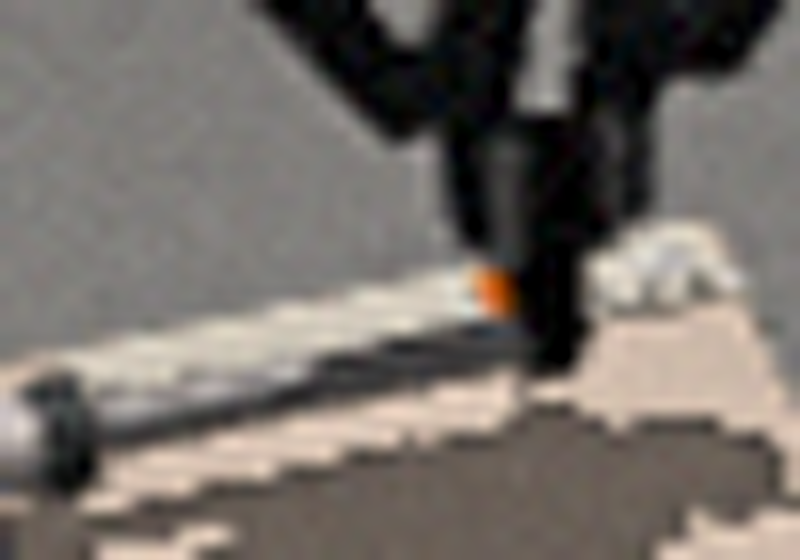

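The TCP has moved 54.4 mm since the grip. The knob's shift in the image gives about 54.5 mm, against the mark's 54–55 mm. The keeper is still in its catch, and the rod is held and at rest.

```bash
python3 - <<'E'
from bench import workorder
print(workorder.hand_in())
E
```

```text
the job is handed in; nothing more can be done
None
```

I swung the keeper bar shut into its catch, then drew the scale rod out to the orange mark. I handed in at about 11.7 s while still gripping its knob; no verdict is reported.

- **Keeper:** the arm pushed the bar against its stop, at about 0 rad. Pictures from both cameras after release show it in its catch, and the bar was still there in the later pictures.
- **Rod:** it is drawn about 54.4 mm by the arm's own position and about 54.5 mm by the knob's shift in the image. The mark needs about 54 to 55 mm. The two cameras disagree by 1 to 1.3 mm on where the knob and the mark stand, which is inside the 5 mm allowed.
- **Hold:** the knob was gripped at a commanded 50 N. The finger opening was 14.4 mm on a 16 mm knob, and the wrist felt about 8 N, in line with the expected spring force. The arm was steady over the last rows.
- **Everything else:** the cassettes looked undisturbed in the pictures. I made no separate measurement of the pen, notes and timer at the end.
- **Not checked directly:** the gripper hid the red pointer at the end, so its alignment rests on the knob and arm measurements.

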